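# Open the pod dispenser for refilling and hold its sprung rod back

### The job

Get the pod dispenser ready for me to refill: slide its green end panel straight up out of its slot and stand it upright in the bamboo rack, setting it down rather than dropping it. Then pull the yellow tab of the sprung rod out until the whole red ring has just come out of the tube, no more than about a centimetre past it, and finish still gripping the tab and holding the rod there against its spring. Leave the honey pot, mug, scoop and pods where they are.

Things in the scene. Friction and masses are not known exactly. Their poses are not given: they have to be found in the camera images.
- dispenser: Cream trough with clear roof, fixed: 160 mm long (local x -90 to 70), 80 wide, 70 high. Origin: centre of underside; z up. At its -x end a dark tube (22 mm diameter, axis 40 mm up) ends at x = -110; the sprung rod comes out of it, pulled along local -x. At the +x end, at x = 79.5, the panel stands in two grey side guides with a 9 mm slot, guide tops 76 mm up.
- panel: Loose green end panel, upright in the dispenser's guides: 60 mm wide (local y), 5 thick (local x), 121 high; its top 25 mm is a rail 10 mm thick, gripped from above with fingers closing along local x. About 60 g. Origin: centre of its bottom edge, 4 mm above the worktop at the start; z up. It is clear of the guides once its bottom is 80 mm up.
- rack: Brown bamboo rack, fixed, left or right of the dispenser: base 84 x 90 x 10 mm; four walls 6 mm thick (local x), 86 long (local y), tops 50 mm up, leave three empty slots 14 mm wide along local y, centred at x = -20, 0, 20. Any slot will do; a panel in it rests on the base, bottom 10 mm above the worktop. Origin: centre of underside.
- rod: Sprung steel rod, 11 mm in diameter, 40 mm up, with an upright yellow pull tab: 12 mm thick (local x), 36 wide (y), 20 to 98 mm above the worktop. Origin: rod axis, middle of the tab; axes as the dispenser's. It only slides, along local -x; at rest the tab is 45 mm from the tube's mouth. Spring: 4 N at rest, 10 N after 75 mm; stop at 92 mm. Let go, it springs back.
- tab_grip (a point): Point in the middle of the yellow tab, 78 mm above the worktop (20 mm below the tab's top), where to grip it from above with the fingers closing along the dispenser's x.
- ring (a point): Middle of the red ring on the rod, 8 mm wide and 14 mm in diameter, 112 mm from the tab's middle towards the dispenser. At rest it is hidden in the dispenser, 67 mm inside the tube's mouth; after a pull of 71 mm the whole ring is just out, and 75 mm is a good pull.
- tube_mouth (a point): Middle of the open end of the dispenser's tube, 40 mm above the worktop; axes as the dispenser's, so the ring is out when its local x here is negative.
- coaster: Round grey silicone coaster, 100 mm across, 6 mm thick, fixed; not part of the job. Origin: centre of its underside.
- honey_pot: Stoneware honey pot with a brown lid, 86 mm across, 111 mm high; leave alone. Origin: centre of its underside.
- mug: Blue mug, 80 mm across, 92 mm high; leave alone. Origin: centre of its underside.
- scoop: Steel scoop 160 mm long, lying on the worktop; leave alone.
- pod0: Dark red drink pod, 53 mm across, 41 mm high; leave alone. Origin: centre of its underside.
- pod1: Blue drink pod, 53 mm across, 41 mm high; leave alone. Origin: centre of its underside.
Things that resemble listed ones, but are neither listed nor needed, are in the scene too. Of the things like the panel, leave any that is blue, pink or purple; of the rest the smaller one is meant.

How it is judged:
By the outcome, as a careful person would: the job done as asked, in the order asked, and still so for the second after the job is handed in, while the arm keeps its last pose, push and grip.
It also fails if it takes over 58 s, if anything falls off the work surface, if the arm or the gripper's body presses on something with over 40 N, if the wrist force passes 120 N, or if a joint passes its speed limit or range.

### The arm

A 6-joint arm with a two-finger parallel gripper is mounted at the origin on the work surface. World frame = base frame: x ahead of the robot, y to its left, z up, the work surface at z = 0. Lengths are in m, angles in rad, forces in N, time in s.
With the tool pointing down it reaches from about 0.225 to 0.875 m from the base axis. Payload 3.4 kg.
Tool frame: the origin (TCP) lies at the very end of the fingers, on their centre line; the grasp point (between the pads) lies behind it (manip.grasp_offset is the z of the grasp point in the tool frame, in m); z points along the fingers, y is the line along which they close (so a half turn about z gives the same grasp; the last joint's range is limited). The gripper opens to 85 mm and grips with 20 to 120 N. Pads are 22 mm wide; open, the fingers measure 114 mm over their backs; the gripper's body (76 mm by 85 mm) begins 54 mm behind the grasp point. The pads swing forward as they close: fully open they stand 13 mm farther back than shut.
Start: joints at [-1.466, 0.276, 1.505, -0, 1.361, -0.121], TCP at [0.129, -0.56, 0.231] pointing down, gripper open.
Joint ranges: [-2.89, 2.89], [-0.75, 2.08], [0.22, 2.7], [-1.18, 4.32], [0.11, 2.71], [-2.7, 2.7]. Speed limits (rad/s): [2.57, 2.57, 3.14, 3.14, 3.14, 3.14].

### API

Orientations are given as a unit quaternion [w, x, y, z].
In Python, from rig import manip gives the robot as it stands.
- The arm moves only by the shell command python3 -m pendant 'ROWS' [FORCE]. ROWS is JSON, a list of rows, each an object of numbers: "dx", "dy", "dz": the shift along the tool's x, y, z in m; "rx", "ry", "rz": the turn, a rotation vector about the tool's x, y, z in degrees; "hand": the finger opening in m, from 0 to 0.0854. In form: [{"dx": .., "dy": .., "dz": .., "rx": .., "ry": .., "rz": .., "hand": ..}, ...]. A call has 1 to 12 rows; each row shifts and turns the commanded pose from where the row before left it, along the tool's axes as they then stand; what a row does not reach is not made up. A row lasts 1/12 s, in which the tool goes at most 41.7 mm and 7.16 degrees, less where a joint would pass 70% of its speed; a pose out of reach is approached as far as the arm can. A call is refused whole if a number of a shift passes 0.0417 or a number of a turn 7.16, either way. A call with a gripper value outside its range is refused whole. The fingers move at their own pace and stop on an object; FORCE is the grip in N (left out, the last holds). Time passes only in rows, so rows that do not move let the fingers close. It gives the time, the measured TCP pose, the force, the opening and the grip force at its end, in the units of the state.
- manip.get_state(): the state, without advancing time (a new reading comes with each control period).
- manip.get_image(name): name is "scene" or "top" or "wrist"; returns a dict with "frame" (384x512x3 uint8, red, green, blue), "fx", "fy", "cx", "cy" (pixels), "distortion" ([k1, k2, p1, p2, k3] as OpenCV has them; the pictures are not rectified), "position" and "attitude" of the camera in the world; the wrist camera has in their place "mount" (4x4, takes a point from camera to tool coordinates, whose origin is the TCP and whose axes are the flange's). Camera axes: x right, y up, looking along -z (the intrinsics and any distortion apply to the point x, -y, -z); pixel columns grow to the right and rows downward; lengths in m; the calibration is good to about 2 mm. A picture is of the moment at which its call begins: read the wrist's pose just before it. There is no depth.
- manip.sign_off(): hands the job in; it is judged then, once.
The state is a dict: "clock": time; "qpos": joint angles; "qd": joint speeds; "effort": joint torques, N m; "position": TCP position; "ee_rot": TCP orientation; "contact_force": force on the tool from outside, world axes, zero at the start; "moment": the same for the moment, N m; "width": finger opening in m; "gripper_force": force on a finger pad.
Only numpy, scipy, OpenCV 4.12 (cv2) and the standard library are available. Lean on these libraries where they do the work, as an engineer would, in place of code of your own. Each camera call takes 0.05 s, during which the arm holds its last target. There are 200 camera calls.

## Working session

There is one attempt and no reset: what is moved stays moved. The work goes in short steps, Python scripts to look and compute and a shell command to move; the robot and the scene stay as the last step left them, time stands still between calls to the robot, and variables do not carry over. Pictures are saved under pics/ and viewed, at most 10 in all, crops included, and the job is handed in when it is done.

```bash
ls; mkdir -p pics
cat > h.py <<'E'
import numpy as np,cv2,pickle
from scipy.spatial.transform import Rotation as R
from rig import manip
def quat(q): return R.from_quat([q[1],q[2],q[3],q[0]])
def grab(name,out=None):
    s=manip.get_state(); im=manip.get_image(name)
    if 'mount' in im:
        T=np.eye(4);T[:3,:3]=quat(s['ee_rot']).as_matrix();T[:3,3]=s['position'];im['T']=T@np.array(im['mount'])
    else:
        a=np.array(im['attitude']);T=np.eye(4);T[:3,:3]=a if a.shape==(3,3) else quat(a).as_matrix();T[:3,3]=im['position'];im['T']=T
    if out:
        cv2.imwrite(f'pics/{out}.png',im['frame'][:,:,::-1]);pickle.dump(im,open(f'pics/{out}.pkl','wb'))
    return im
def load(n): return pickle.load(open(f'pics/{n}.pkl','rb'))
def K(im): return np.array([[im['fx'],0,im['cx']],[0,im['fy'],im['cy']],[0,0,1.]])
def ray(im,uv):
    p=cv2.undistortPoints(np.array(uv,float).reshape(-1,1,2),K(im),np.array(im['distortion'],float)).reshape(-1,2)
    d=np.c_[p[:,0],-p[:,1],-np.ones(len(p))]@im['T'][:3,:3].T
    return im['T'][:3,3],d
def onz(im,uv,z):
    o,d=ray(im,uv); return o+d*((z-o[2])/d[:,2])[:,None]
def proj(im,P):
    c=(np.atleast_2d(P)-im['T'][:3,3])@im['T'][:3,:3]; c=c*[1,-1,-1]
    return cv2.projectPoints(c,np.zeros(3),np.zeros(3),K(im),np.array(im['distortion'],float))[0].reshape(-1,2)
E
python3 - <<'E'
from h import *
a=grab('top','top0');b=grab('scene','scene0')
print(a['T'].round(3),b['T'].round(3),a['fx'],b['fx'],a['distortion'],manip.grasp_offset,manip.get_state())
E
```

```text
pics
[[ 0.012  0.997 -0.074  0.496]
 [-1.     0.012  0.004 -0.011]
 [ 0.004  0.074  0.997  1.027]
 [ 0.     0.     0.     1.   ]] [[-0.206 -0.673  0.711  1.29 ]
 [ 0.979 -0.14   0.151  0.13 ]
 [-0.002  0.727  0.687  0.766]
 [ 0.     0.     0.     1.   ]] 378.60074719124856 367.7174176301788 [0.02097496 0.         0.         0.         0.        ] -0.0187 {'clock': 0.1, 'qpos': array([-1.46603814e+00,  2.76529086e-01,  1.50601988e+00,  1.34080861e-05,
        1.36070713e+00, -1.21005257e-01]), 'qd': array([ 0.00203786, -0.00202211, -0.00276641,  0.00152973, -0.00112638,
        0.00036829]), 'effort': array([ 1.75648849e-03, -4.17700446e+01, -2.46404403e+01, -2.33321407e-04,
        5.71538534e-03,  1.41873670e-05]), 'position': array([ 0.12866004, -0.55992915,  0.23052242]), 'ee_rot': array([-8.31643395e-04,  9.93635435e-01,  1.12640712e-01,  1.33117217e-05]), 'contact_force': array([-0.12939645, -0.25853631,  0.56524254]), 'moment': array([ 0.01440499, -0.01002314, -0.03591119]), 'gripper_force': 0.0, 'width': 0.08499504630464884}
```

View pics/top0.png

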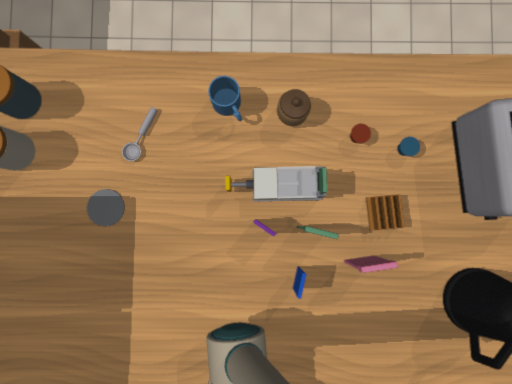

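View pics/scene0.png

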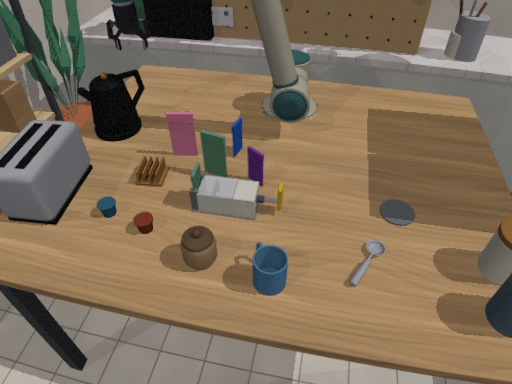

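Scene: candidates for the panel are small green in the dispenser guides (top 322,180; scene 196,178), large green free-standing (top 320,232; scene 214,153), plus purple (264,228), blue (300,282) and pink (372,264), which are to be left. The description (in the guides, and the smaller of the greens) picks (322,180). The rack is at top (386,212), the tab at (228,184).

Run:
```python
from h import *
im=load('top0');f=im['frame']
c=f[150:250,215:415][:,:,::-1];cv2.imwrite('pics/crop0.png',cv2.resize(c,None,fx=4,fy=4,interpolation=cv2.INTER_CUBIC))
def blobs(im,lo,hi,box,z,name,minA=15):
    hsv=cv2.cvtColor(im['frame'],cv2.COLOR_RGB2HSV);m=cv2.inRange(hsv,lo,hi)
    k=np.zeros_like(m);x0,y0,x1,y1=box;k[y0:y1,x0:x1]=255;m&=k
    for cn in cv2.findContours(m,0,2)[0]:
        if cv2.contourArea(cn)<minA: continue
        b=cv2.boxPoints(cv2.minAreaRect(cn)); w=onz(im,b,z)
        print(name,cv2.contourArea(cn),b.round(1).tolist(),'\n  world',w[:,:2].round(4).tolist(),'mean',w.mean(0).round(4))
blobs(im,(60,60,40),(90,255,255),(300,155,340,210),.125,'panel')
blobs(im,(22,150,100),(35,255,255),(215,165,245,200),.098,'tab')
blobs(im,(5,100,30),(20,255,150),(355,185,415,240),.05,'rack')
s=load('scene0')
blobs(s,(60,60,40),(90,255,255),(150,120,240,230),.125,'spanel')
blobs(s,(22,150,100),(35,255,255),(260,170,300,220),.098,'stab')
for p in [(228,184),(322,180),(320,180)]: print(f[p[1],p[0]])
print(cv2.cvtColor(f,cv2.COLOR_RGB2HSV)[212,366:408].tolist())
```

```text
panel 151.0 [[317.29998779296875, 168.3000030517578], [325.0, 167.8000030517578], [326.3999938964844, 191.8000030517578], [318.70001220703125, 192.3000030517578]] 
  world [[0.6083, -0.1685], [0.6096, -0.187], [0.552, -0.1902], [0.5507, -0.1718]] mean [ 0.5801 -0.1794  0.125 ]
tab 53.0 [[225.0, 176.0], [230.0, 176.0], [230.0, 190.0], [225.0, 190.0]] 
  world [[0.5897, 0.0543], [0.5899, 0.0419], [0.5553, 0.0414], [0.5552, 0.0537]] mean [0.5725 0.0478 0.098 ]
rack 1467.0 [[350.20001220703125, 199.3000030517578], [406.70001220703125, 191.0], [411.8999938964844, 226.3000030517578], [355.3999938964844, 234.6999969482422]] 
  world [[0.5379, -0.2663], [0.5613, -0.4121], [0.4707, -0.4237], [0.4475, -0.279]] mean [ 0.5044 -0.3453  0.05  ]
spanel 146.0 [[191.0, 163.0], [200.0, 163.0], [200.0, 189.0], [191.0, 189.0]] 
  world [[0.5632, -0.1999], [0.5583, -0.1756], [0.6574, -0.1435], [0.662, -0.1659]] mean [ 0.6102 -0.1712  0.125 ]
spanel 828.5 [[200.60000610351562, 130.10000610351562], [223.1999969482422, 128.6999969482422], [226.10000610351562, 176.0], [203.5, 177.39999389648438]] 
  world [[
[... 379 characters left out ...]
6 0.098 ]
[193 163  10]
[55 83 64]
[49 75 59]
[[16, 133, 176], [15, 140, 142], [15, 169, 118], [15, 176, 135], [15, 177, 140], [15, 176, 132], [16, 177, 108], [15, 172, 86], [16, 176, 84], [16, 178, 86], [16, 180, 106], [15, 177, 134], [15, 176, 129], [15, 173, 90], [15, 163, 61], [15, 156, 54], [15, 164, 70], [15, 172, 86], [15, 178, 116], [15, 181, 141], [15, 177, 125], [15, 173, 78], [15, 164, 56], [15, 171, 67], [16, 174, 82], [15, 175, 86], [16, 177, 117], [15, 178, 146], [16, 184, 122], [16, 177, 69], [15, 161, 54], [16, 177, 65], [16, 180, 82], [15, 177, 88], [15, 175, 115], [15, 171, 145], [15, 158, 136], [15, 132, 133], [15, 130, 133], [15, 129, 132], [15, 130, 133], [15, 130, 133]]
```

View pics/crop0.png

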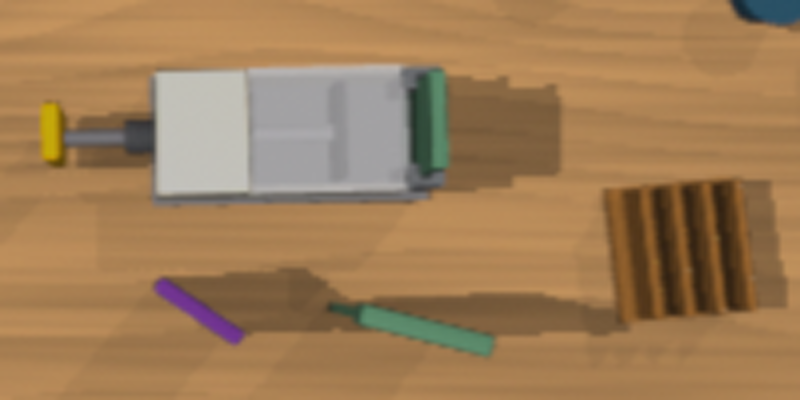

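Crop: the small green panel's rail is the light strip at crop (430–448, 68–170), i.e. image (324.8, 180), seated in grey guides on the dispenser's right end. That confirms it. The rack has four walls, tilted about 7°, with the tab at crop (52,132). I'll raise the arm clear of the black jug, then go above the panel for a wrist view.

```bash
python3 -m pendant '[{"dz":-0.035},{"dz":-0.035},{"dz":-0.035},{"dz":-0.035},{"dx":0.0349,"dy":-0.0175},{"dx":0.0349,"dy":-0.0175},{"dx":0.0349,"dy":-0.0175},{"dx":0.0349,"dy":-0.0175},{"dx":0.0349,"dy":-0.0175},{"dx":0.0349,"dy":-0.0175},{"dx":0.0349,"dy":-0.0175},{"dx":0.0349,"dy":-0.0175}]'
python3 -m pendant '[{"dx":0.0349,"dy":-0.0175},{"dx":0.0349,"dy":-0.0175},{"dx":0.0349,"dy":-0.0175},{"dx":0.0349,"dy":-0.0175},{"dx":0.0349,"dy":-0.0175},{"dx":0.0349,"dy":-0.0175},{"dx":0.0349,"dy":-0.0175},{"rz":5,"dz":0.035},{"rz":6,"dz":0.035},{},{}]'
python3 - <<'E'
from h import *
im=grab('wrist','w1');print(im['T'].round(3));print(proj(im,[[.58,-.187,.125],[.58,-.187,.004]]))
E
```

```text
[[ 0.224  0.927  0.301  0.205]
 [-0.975  0.214  0.067 -0.542]
 [-0.002 -0.308  0.951  0.374]
 [ 0.     0.     0.     1.   ]]
[[ -832.7917025  -1889.13300622]
 [ -167.31796625  -674.4669108 ]]invalid input
invalid input
```

View pics/w1.png

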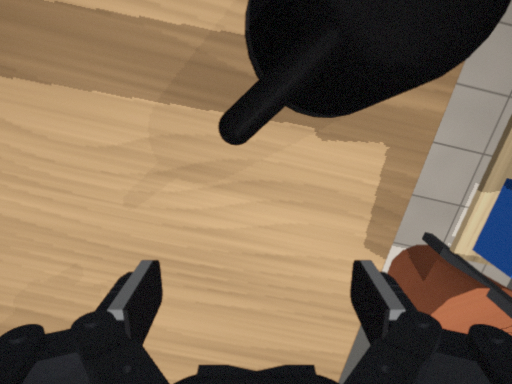

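The moves were refused and the arm hasn't moved; the picture shows only the jug near the start pose. Rows probably need every key.

```bash
python3 -m pendant '[{"dx":0,"dy":0,"dz":-0.035,"rx":0,"ry":0,"rz":0,"hand":0.085},{"dx":0,"dy":0,"dz":-0.035,"rx":0,"ry":0,"rz":0,"hand":0.085},{"dx":0,"dy":0,"dz":-0.035,"rx":0,"ry":0,"rz":0,"hand":0.085},{"dx":0,"dy":0,"dz":-0.035,"rx":0,"ry":0,"rz":0,"hand":0.085}]'
```

```text
clock: 0.48
position: [0.1287, -0.5599, 0.3725]
ee_rot: [-0.001, 0.994, 0.113, -0.0]
contact_force: [0.1, -1.3, 0.7]
width: 0.0851
gripper_force: 0.0
```

```bash
python3 -m pendant '[{"dx":0.0349,"dy":-0.0175,"dz":0,"rx":0,"ry":0,"rz":0,"hand":0.085},{"dx":0.0349,"dy":-0.0175,"dz":0,"rx":0,"ry":0,"rz":0,"hand":0.085},{"dx":0.0349,"dy":-0.0175,"dz":0,"rx":0,"ry":0,"rz":0,"hand":0.085},{"dx":0.0349,"dy":-0.0175,"dz":0,"rx":0,"ry":0,"rz":0,"hand":0.085},{"dx":0.0349,"dy":-0.0175,"dz":0,"rx":0,"ry":0,"rz":0,"hand":0.085},{"dx":0.0349,"dy":-0.0175,"dz":0,"rx":0,"ry":0,"rz":0,"hand":0.085},{"dx":0.0349,"dy":-0.0175,"dz":0,"rx":0,"ry":0,"rz":0,"hand":0.085},{"dx":0.0349,"dy":-0.0175,"dz":0,"rx":0,"ry":0,"rz":0,"hand":0.085},{"dx":0.0349,"dy":-0.0175,"dz":0,"rx":0,"ry":0,"rz":0,"hand":0.085},{"dx":0.0349,"dy":-0.0175,"dz":0,"rx":0,"ry":0,"rz":0,"hand":0.085},{"dx":0.0349,"dy":-0.0175,"dz":0,"rx":0,"ry":0,"rz":0,"hand":0.085},{"dx":0.0349,"dy":-0.0175,"dz":0,"rx":0,"ry":0,"rz":0,"hand":0.085}]'
python3 -m pendant '[{"dx":0.0349,"dy":-0.0175,"dz":0,"rx":0,"ry":0,"rz":0,"hand":0.085},{"dx":0.0349,"dy":-0.0175,"dz":0,"rx":0,"ry":0,"rz":0,"hand":0.085},{"dx":0.0349,"dy":-0.0175,"dz":0,"rx":0,"ry":0,"rz":0,"hand":0.085},{"dx":0,"dy":0,"dz":0.035,"rx":0,"ry":0,"rz":5,"hand":0.085},{"dx":0,"dy":0,"dz":0.035,"rx":0,"ry":0,"rz":6,"hand":0.085},{"dx":0,"dy":0,"dz":0,"rx":0,"ry":0,"rz":0,"hand":0.085},{"dx":0,"dy":0,"dz":0,"rx":0,"ry":0,"rz":0,"hand":0.085}]'
python3 - <<'E'
from h import *
im=grab('wrist','w2');print(im['T'].round(3));print(proj(im,[[.58,-.187,.125],[.58,-.187,.004],[.5,-.35,.05]]))
E
```

```text
clock: 1.48
position: [0.491, -0.2603, 0.3711]
ee_rot: [-0.0, 0.994, 0.113, -0.0]
contact_force: [-0.2, -1.1, 0.2]
width: 0.0846
gripper_force: 0.0
clock: 2.07
position: [0.579, -0.1867, 0.2992]
ee_rot: [-0.001, 1.0, 0.018, -0.003]
contact_force: [0.6, -0.4, 0.9]
width: 0.0852
gripper_force: 0.0
[[ 0.037  0.949  0.314  0.658]
 [-0.999  0.036  0.009 -0.183]
 [-0.003 -0.314  0.95   0.442]
 [ 0.     0.     0.     1.   ]]
[[257.79496645 172.88707749]
 [257.60883099 151.35207678]
 [381.49384864 223.93999086]]
```

View pics/w2.png

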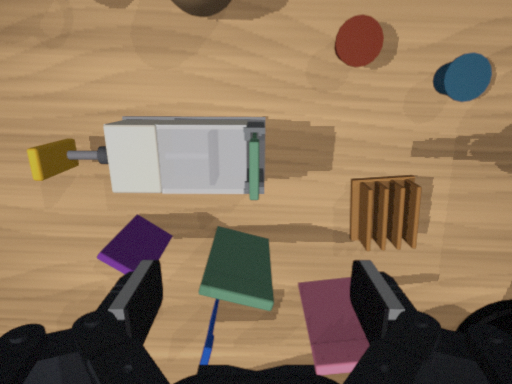

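Wrist view: rail of the small panel at (254,168), tab at (53,159), rack with walls (352–418, 178–248), pods and decoys clear. Measure these.

Run:
```python
from h import *
im=load('w2');hsv=cv2.cvtColor(im['frame'],cv2.COLOR_RGB2HSV)
def m(lo,hi,box):
    k=cv2.inRange(hsv,lo,hi);z=np.zeros_like(k);x0,y0,x1,y1=box;z[y0:y1,x0:x1]=k[y0:y1,x0:x1];return z
g=m((55,50,20),(95,255,255),(235,120,275,215))
for y in range(128,206,6): 
    x=np.where(g[y])[0]; print(y,x.min() if len(x) else None,x.max() if len(x) else None,hsv[y,254].tolist())
# bright top face
cn=max(cv2.findContours(g,0,2)[0],key=cv2.contourArea);b=cv2.boxPoints(cv2.minAreaRect(cn))
w=onz(im,b,.125);print(b.round(1).tolist(),w[:,:2].round(4).tolist(),w.mean(0))
t=m((20,120,60),(35,255,255),(20,130,90,190))
cn=max(cv2.findContours(t,0,2)[0],key=cv2.contourArea);print('tab',cv2.approxPolyDP(cn,2,True).reshape(-1,2).tolist())
x0,y0,x1,y1=15,125,115,190
A=cv2.resize(im['frame'][y0:y1,x0:x1],None,fx=5.5,fy=5.5,interpolation=2)[:,:,::-1][:358]
B=cv2.resize(im['frame'][165:255,340:430],None,fx=5.5,fy=5.5,interpolation=2)[:,:,::-1]
C=np.zeros((500,800,3),np.uint8)
A=cv2.resize(A,(400,260));B=cv2.resize(B,(400,400));D=cv2.resize(im['frame'][110:210,90:280],(400,210),interpolation=2)[:,:,::-1]
C[:260,:400]=A;C[:400,400:]=B;C[270:480,:400]=D
cv2.imwrite('pics/c2.png',C)
```

```text
128 None None [108, 10, 122]
134 253 255 [71, 84, 67]
140 250 258 [68, 86, 68]
146 249 258 [71, 74, 152]
152 249 258 [71, 72, 153]
158 249 258 [71, 70, 153]
164 249 258 [71, 71, 151]
170 249 259 [71, 71, 150]
176 249 259 [71, 70, 152]
182 249 258 [71, 70, 152]
188 249 258 [70, 74, 152]
194 250 257 [70, 71, 154]
200 None None [19, 83, 162]
[[248.0, 133.0], [259.0, 133.0], [259.0, 199.0], [248.0, 199.0]] [[0.6188, -0.1761], [0.6192, -0.1866], [0.5527, -0.1893], [0.5523, -0.1781]] [ 0.58573542 -0.18252945  0.125     ]
tab [[73, 140], [65, 139], [27, 149], [33, 179], [42, 180], [77, 165], [76, 160], [67, 159], [64, 153], [68, 149], [75, 149]]
```

View pics/c2.png

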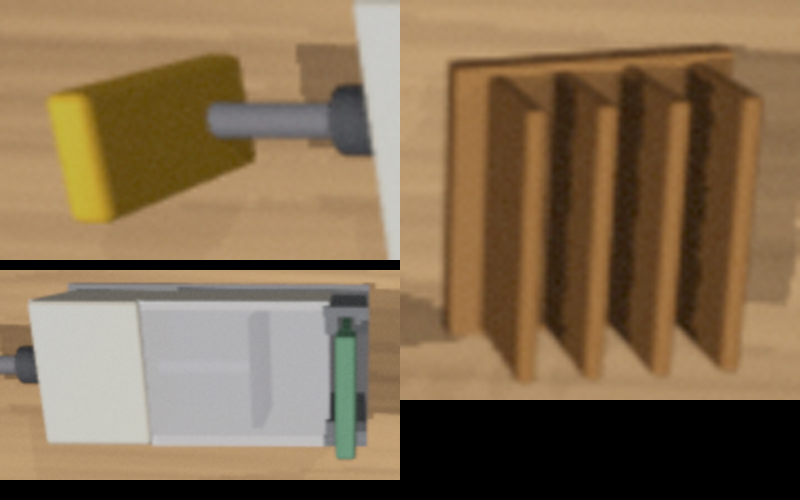

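Composite: tab top face corners A (50,98),(85,93),(110,218),(75,220); rack wall tops B run (534,109)→(524,379), (606,104)→(592,376), (678,98)→(662,373), (751,95)→(730,370); the rail top is the light strip in D.

Run:
```python
from h import *
im=load('w2')
p=lambda n,uv,z:print(n,onz(im,uv,z)[:,:2].round(4).tolist())
p('rail far/near/ctr',[(253.8,144),(254.2,199),(254,171.5)],.125)
p('railL',[(249,147),(249,195)],.125);p('railR',[(259,147),(259,195)],.125)
tb=np.array([(50,98),(85,93),(110,218),(75,220)])/4+[15,125]
p('tab',tb,.098);p('tabc',[tb.mean(0)],.098)
W=np.array([(134,109),(124,379),(206,104),(192,376),(278,98),(262,373),(351,95),(330,370)])/(400/90)+[340,165]
w=onz(im,W,.05);p('rack',W,.05)
d=(w[0::2]-w[1::2])[:,:2];print('yaw',np.degrees(np.arctan2(d[:,1],d[:,0])),np.linalg.norm(d,axis=1),'ctr',w.mean(0),(w[0::2]+w[1::2])[:,:2]/2)
f=np.array([(32,302-270),(48,442-270)])/2.105+[90,110];p('roof',f,.07)
s=manip.get_state();print(s['position'],quat(s['ee_rot']).as_matrix()[:,1])
```

```text
rail far/near/ctr [[0.6085, -0.182], [0.5525, -0.1844], [0.5813, -0.1832]]
railL [[0.6054, -0.1775], [0.5566, -0.179]]
railR [[0.6058, -0.1872], [0.557, -0.1891]]
tab [[0.5894, 0.0559], [0.591, 0.0465], [0.5571, 0.0457], [0.5562, 0.0552]]
tabc [[0.5737, 0.0508]]
rack [[0.5456, -0.3287], [0.4617, -0.3379], [0.5478, -0.3485], [0.4635, -0.358], [0.5503, -0.3683], [0.4653, -0.3786], [0.5519, -0.3884], [0.4671, -0.3985]]
yaw [6.31242129 6.40242144 6.91086572 6.80820711] [0.08434674 0.08478515 0.08555843 0.08537999] ctr [ 0.5066646  -0.36335467  0.05      ] [[ 0.50365898 -0.33329903]
 [ 0.50566114 -0.35325656]
 [ 0.5078149  -0.3734212 ]
 [ 0.50952337 -0.39344188]]
roof [[0.6145, -0.0157], [0.537, -0.0164]]
[ 0.5804222  -0.18768533  0.30199766] [ 3.59787915e-02 -9.99352522e-01  2.50662104e-04]
```

```bash
python3 -m pendant '[{"dx":0,"dy":-0.0045,"dz":0.035,"rx":0,"ry":0,"rz":0,"hand":0.085},{"dx":0,"dy":0,"dz":0.04,"rx":0,"ry":0,"rz":0,"hand":0.085},{"dx":0,"dy":0,"dz":0.04,"rx":0,"ry":0,"rz":0,"hand":0.085},{"dx":0,"dy":0,"dz":0.04,"rx":0,"ry":0,"rz":0,"hand":0.085},{"dx":0,"dy":0,"dz":0.03,"rx":0,"ry":0,"rz":0,"hand":0.07},{"dx":0,"dy":0,"dz":0.022,"rx":0,"ry":0,"rz":0,"hand":0.06},{"dx":0,"dy":0,"dz":0,"rx":0,"ry":0,"rz":0,"hand":0.05},{"dx":0,"dy":0,"dz":0,"rx":0,"ry":0,"rz":0,"hand":0.04}]' 40
python3 - <<'E'
from h import *
im=grab('wrist','w3')
E
```

```text
clock: 2.78
position: [0.5816, -0.1843, 0.0961]
ee_rot: [0.001, 1.0, 0.017, 0.001]
contact_force: [0.4, -0.2, 0.5]
width: 0.0405
gripper_force: 0.0
```

View pics/w3.png

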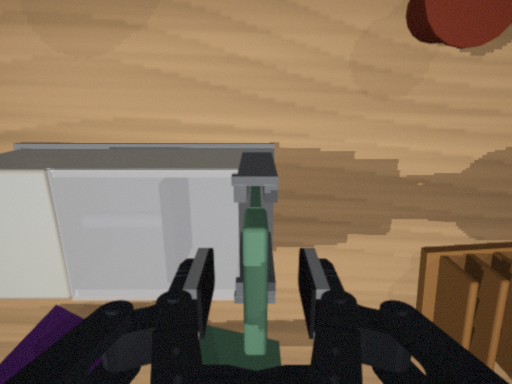

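The rail at (256,290) stands midway between the pads (205 and 313). Close on it and then lift straight up.

```bash
python3 -m pendant '[{"dx":0,"dy":0,"dz":0,"rx":0,"ry":0,"rz":0,"hand":0.02},{"dx":0,"dy":0,"dz":0,"rx":0,"ry":0,"rz":0,"hand":0.012},{"dx":0,"dy":0,"dz":0,"rx":0,"ry":0,"rz":0,"hand":0.006},{"dx":0,"dy":0,"dz":0,"rx":0,"ry":0,"rz":0,"hand":0.0},{"dx":0,"dy":0,"dz":0,"rx":0,"ry":0,"rz":0,"hand":0.0},{"dx":0,"dy":0,"dz":0,"rx":0,"ry":0,"rz":0,"hand":0.0}]' 40
python3 -m pendant '[{"dx":0,"dy":0,"dz":-0.005,"rx":0,"ry":0,"rz":0,"hand":0.0},{"dx":0,"dy":0,"dz":-0.01,"rx":0,"ry":0,"rz":0,"hand":0.0},{"dx":0,"dy":0,"dz":-0.01,"rx":0,"ry":0,"rz":0,"hand":0.0},{"dx":0,"dy":0,"dz":0,"rx":0,"ry":0,"rz":0,"hand":0.0}]'
```

```text
clock: 3.33
position: [0.5817, -0.1836, 0.0969]
ee_rot: [0.001, 1.0, 0.017, 0.002]
contact_force: [-0.3, 0.4, 6.9]
width: 0.0092
gripper_force: 40.0
clock: 3.67
position: [0.5816, -0.1835, 0.1222]
ee_rot: [0.001, 1.0, 0.017, 0.002]
contact_force: [1.2, 0.1, -0.2]
width: 0.0096
gripper_force: 38.9
```

```bash
python3 -m pendant '[{"dx":0,"dy":0,"dz":-0.012,"rx":0,"ry":0,"rz":0,"hand":0.0},{"dx":0,"dy":0,"dz":-0.015,"rx":0,"ry":0,"rz":0,"hand":0.0},{"dx":0,"dy":0,"dz":-0.015,"rx":0,"ry":0,"rz":0,"hand":0.0},{"dx":0,"dy":0,"dz":-0.015,"rx":0,"ry":0,"rz":0,"hand":0.0},{"dx":0,"dy":0,"dz":-0.02,"rx":0,"ry":0,"rz":0,"hand":0.0},{"dx":0,"dy":0,"dz":-0.02,"rx":0,"ry":0,"rz":0,"hand":0.0},{"dx":0,"dy":0,"dz":0,"rx":0,"ry":0,"rz":0,"hand":0.0}]'
python3 - <<'E'
from h import *
im=grab('wrist','w4')
s=manip.get_state();M=quat(s['ee_rot']).as_matrix();print(s['position'],M)
hsv=cv2.cvtColor(im['frame'],cv2.COLOR_RGB2HSV);k=cv2.inRange(hsv,(60,50,90),(80,255,255));k[:,:215]=0;k[:,295:]=0
for cn in cv2.findContours(k,0,2)[0]:
    if cv2.contourArea(cn)>100: print(cv2.minAreaRect(cn))
# heading of tool x, target yaw of rack slot 6.6deg, slot centres
a=np.degrees(np.arctan2(M[1,0],M[0,0]));print('toolx heading',a)
for t in [(.5047,-.3433),(.5067,-.3634)]:
    d=np.array([*t,0])-s['position'];print((M.T@d).round(4))
E
```

```text
clock: 4.25
position: [0.5823, -0.1839, 0.2209]
ee_rot: [0.002, 1.0, 0.017, 0.004]
contact_force: [0.1, 0.5, 0.4]
width: 0.0094
gripper_force: 39.0
[ 0.58134089 -0.18344069  0.21870584] [[ 0.99941277  0.03391543  0.00488489]
 [ 0.03392672 -0.9994218  -0.00224607]
 [ 0.00480589  0.00241048 -0.99998555]]
((254.7115478515625, 365.4422912597656), (36.08536911010742, 9.217458724975586), 11.309932708740234)
((256.0, 289.5), (127.0, 24.0), 90.0)
toolx heading 1.9442533569258544
[-0.0831  0.1566  0.2187]
[-0.0818  0.1768  0.2187]
```

View pics/w4.png

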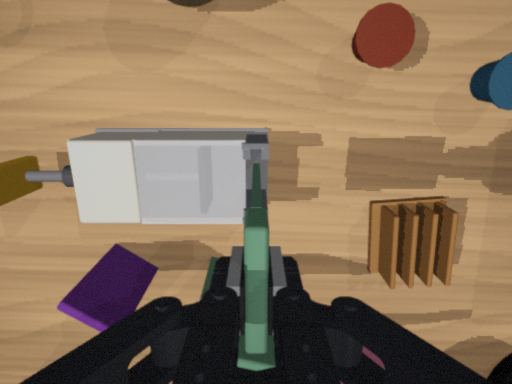

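Panel held square (rail at 256,290), clear of the guides. Carry it over the middle slot.

```bash
python3 -m pendant '[{"dx":-0.0068,"dy":0.0148,"dz":0,"rx":0,"ry":0,"rz":0,"hand":0.0},{"dx":-0.0136,"dy":0.0295,"dz":0,"rx":0,"ry":0,"rz":0,"hand":0.0},{"dx":-0.0136,"dy":0.0295,"dz":0,"rx":0,"ry":0,"rz":0,"hand":0.0},{"dx":-0.0136,"dy":0.0295,"dz":0,"rx":0,"ry":0,"rz":0,"hand":0.0},{"dx":-0.0136,"dy":0.0295,"dz":0,"rx":0,"ry":0,"rz":0,"hand":0.0},{"dx":-0.0136,"dy":0.0295,"dz":0,"rx":0,"ry":0,"rz":0,"hand":0.0},{"dx":-0.0068,"dy":0.0148,"dz":0,"rx":0,"ry":0,"rz":-2,"hand":0.0},{"dx":0,"dy":0,"dz":0.01,"rx":0,"ry":0,"rz":-2.7,"hand":0.0},{"dx":0,"dy":0,"dz":0.02,"rx":0,"ry":0,"rz":0,"hand":0.0},{"dx":0,"dy":0,"dz":0.015,"rx":0,"ry":0,"rz":0,"hand":0.0},{"dx":0,"dy":0,"dz":0,"rx":0,"ry":0,"rz":0,"hand":0.0},{"dx":0,"dy":0,"dz":0,"rx":0,"ry":0,"rz":0,"hand":0.0}]'
python3 - <<'E'
from h import *
im=grab('wrist','w5');grab('top','top5')
s=manip.get_state();M=quat(s['ee_rot']).as_matrix();print(s['position'],M.round(4))
print('toolx heading',np.degrees(np.arctan2(M[1,0],M[0,0])),(M.T@(np.array([.5067,-.3634,0])-s['position'])).round(4))
E
```

```text
clock: 5.3
position: [0.5035, -0.3619, 0.1694]
ee_rot: [-0.001, 0.998, 0.058, -0.001]
contact_force: [0.8, 0.4, 0.3]
width: 0.0093
gripper_force: 39.1
[ 0.50477065 -0.3627603   0.17160432] [[ 9.933e-01  1.158e-01  4.000e-04]
 [ 1.158e-01 -9.933e-01 -4.000e-04]
 [ 3.000e-04  5.000e-04 -1.000e+00]]
toolx heading 6.650578796098428 [0.0018 0.0008 0.1716]
```

View pics/w5.png

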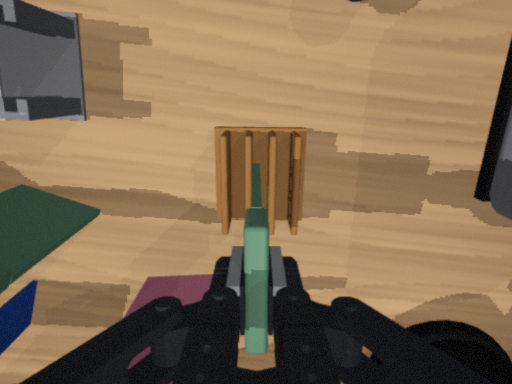

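The panel sits over the middle slot; walls show at columns ≈225, 248, 271, 295 with the panel at 256. I'll check that offset numerically.

Run:
```python
from h import *
im=load('w5');hsv=cv2.cvtColor(im['frame'],cv2.COLOR_RGB2HSV);V=hsv[:,:,2]
for r in (150,160,205,215,222,228): print(r,V[r,212:310].tolist())
```

```text
150 [189, 188, 180, 168, 161, 159, 159, 147, 149, 165, 170, 170, 161, 146, 117, 84, 71, 74, 83, 107, 117, 119, 120, 120, 117, 120, 119, 118, 120, 117, 119, 118, 123, 145, 166, 170, 168, 161, 143, 112, 103, 113, 120, 118, 121, 118, 119, 120, 121, 117, 118, 122, 120, 118, 119, 106, 101, 124, 151, 165, 170, 165, 160, 142, 119, 111, 117, 119, 122, 119, 122, 122, 123, 121, 120, 121, 119, 96, 70, 64, 86, 104, 127, 153, 163, 166, 164, 156, 140, 120, 123, 127, 132, 138, 152, 155, 155, 156]
160 [185, 185, 183, 171, 162, 160, 157, 151, 153, 164, 169, 170, 165, 151, 123, 92, 72, 70, 76, 103, 119, 120, 119, 119, 118, 118, 119, 121, 120, 119, 119, 120, 123, 144, 164, 169, 167, 161, 143, 112, 97, 112, 121, 120, 119, 121, 120, 120, 120, 119, 121, 119, 122, 119, 119, 102, 94, 132, 155, 165, 169, 165, 157, 134, 114, 113, 121, 122, 121, 121, 122, 120, 120, 121, 121, 122, 121, 98, 68, 84, 83, 70, 87, 110, 119, 124, 127, 122, 113, 119, 129, 127, 133, 138, 145, 144, 145, 144]
205 [174, 173, 173, 173, 166, 160, 158, 162, 160, 157, 157, 161, 160, 160, 147, 114, 79, 71, 73, 91, 112, 116, 118, 116, 118, 122,
[... 1065 characters left out ...]
 117, 153, 163, 167, 161, 151, 146, 164, 174, 172, 173, 173, 173, 171, 170, 170, 173, 173, 170, 149, 105, 65, 69, 86, 107, 119, 125, 130, 128, 149, 178, 191, 192, 192, 191, 191, 193, 192, 195, 193, 193, 193]
228 [180, 182, 181, 181, 181, 181, 183, 182, 181, 164, 156, 159, 160, 159, 152, 134, 105, 138, 170, 182, 183, 185, 183, 183, 184, 185, 183, 184, 183, 184, 181, 153, 116, 121, 126, 128, 132, 130, 132, 133, 134, 131, 128, 131, 129, 132, 132, 131, 129, 128, 132, 130, 126, 118, 110, 94, 86, 138, 165, 166, 160, 147, 153, 172, 182, 182, 183, 183, 184, 182, 182, 183, 181, 181, 182, 180, 178, 151, 113, 135, 156, 167, 165, 160, 152, 161, 177, 180, 182, 181, 178, 181, 182, 183, 182, 183, 185, 186]
```

Run:
```python
from h import *
im=load('w5');s=manip.get_state();M=quat(s['ee_rot']).as_matrix()
t=lambda uv,z:((onz(im,uv,z)-s['position'])@M).round(4).tolist()
print('cx',im['cx'],t([(247.5,150),(272.3,150),(247.2,205),(271.3,205),(222.5,150),(297,150)],.05))
print('rail',t([(256,250),(256,330)],s['position'][2]+.03))
V=cv2.cvtColor(im['frame'],cv2.COLOR_RGB2HSV)
for r in (160,166,172,178,184,190,196,202): 
    x=np.where(cv2.inRange(V[r:r+1,235:280],(55,50,20),(95,255,255))[0])[0]; print(r,(x.min()+235,x.max()+235) if len(x) else None)
```

```text
cx 255.95635266849794 [[0.0325, -0.0093, 0.1216], [0.0325, 0.0106, 0.1216], [-0.0143, -0.01, 0.1216], [-0.0143, 0.0105, 0.1216], [0.0325, -0.0295, 0.1216], [0.0326, 0.0305, 0.1216]]
rail [[0.0207, -0.0019, -0.03], [-0.0156, -0.0019, -0.03]]
160 None
166 (np.int64(254), np.int64(258))
172 (np.int64(253), np.int64(259))
178 (np.int64(253), np.int64(259))
184 (np.int64(253), np.int64(259))
190 (np.int64(253), np.int64(259))
196 (np.int64(252), np.int64(260))
202 (np.int64(252), np.int64(260))
```

```bash
python3 -m pendant '[{"dx":0,"dy":0.0023,"dz":0,"rx":0,"ry":0,"rz":0,"hand":0.0},{"dx":0,"dy":0,"dz":0.012,"rx":0,"ry":0,"rz":0,"hand":0.0},{"dx":0,"dy":0,"dz":0.012,"rx":0,"ry":0,"rz":0,"hand":0.0},{"dx":0,"dy":0,"dz":0.012,"rx":0,"ry":0,"rz":0,"hand":0.0},{"dx":0,"dy":0,"dz":0.012,"rx":0,"ry":0,"rz":0,"hand":0.0},{"dx":0,"dy":0,"dz":0.01,"rx":0,"ry":0,"rz":0,"hand":0.0},{"dx":0,"dy":0,"dz":0,"rx":0,"ry":0,"rz":0,"hand":0.0},{"dx":0,"dy":0,"dz":0,"rx":0,"ry":0,"rz":0,"hand":0.0}]'
python3 -m pendant '[{"dx":0,"dy":0,"dz":0.002,"rx":0,"ry":0,"rz":0,"hand":0.0},{"dx":0,"dy":0,"dz":0.002,"rx":0,"ry":0,"rz":0,"hand":0.0},{"dx":0,"dy":0,"dz":0,"rx":0,"ry":0,"rz":0,"hand":0.0}]'
```

```text
clock: 6.07
position: [0.5049, -0.365, 0.1134]
ee_rot: [0.0, 0.998, 0.058, -0.0]
contact_force: [0.1, -1.0, 0.2]
width: 0.0096
gripper_force: 39.1
clock: 6.32
position: [0.5049, -0.3651, 0.1097]
ee_rot: [0.0, 0.998, 0.058, 0.0]
contact_force: [-0.6, -0.2, 0.4]
width: 0.0094
gripper_force: 39.1
```

```bash
python3 -m pendant '[{"dx":0,"dy":0,"dz":0.002,"rx":0,"ry":0,"rz":0,"hand":0.0},{"dx":0,"dy":0,"dz":0.0015,"rx":0,"ry":0,"rz":0,"hand":0.0},{"dx":0,"dy":0,"dz":0,"rx":0,"ry":0,"rz":0,"hand":0.0}]'
python3 -m pendant '[{"dx":0,"dy":0,"dz":0.0015,"rx":0,"ry":0,"rz":0,"hand":0.0},{"dx":0,"dy":0,"dz":0.001,"rx":0,"ry":0,"rz":0,"hand":0.0},{"dx":0,"dy":0,"dz":0,"rx":0,"ry":0,"rz":0,"hand":0.0}]'
```

```text
clock: 6.57
position: [0.5046, -0.3648, 0.1056]
ee_rot: [-0.0, 0.998, 0.058, -0.0]
contact_force: [-0.3, 1.3, -0.4]
width: 0.0097
gripper_force: 39.1
clock: 6.82
position: [0.5047, -0.365, 0.1031]
ee_rot: [-0.0, 0.998, 0.058, -0.0]
contact_force: [0.1, -0.2, -0.3]
width: 0.0095
gripper_force: 39.1
```

```bash
python3 -m pendant '[{"dx":0,"dy":0,"dz":0.001,"rx":0,"ry":0,"rz":0,"hand":0.0},{"dx":0,"dy":0,"dz":0.001,"rx":0,"ry":0,"rz":0,"hand":0.0},{"dx":0,"dy":0,"dz":0,"rx":0,"ry":0,"rz":0,"hand":0.0}]'
python3 -m pendant '[{"dx":0,"dy":0,"dz":0.001,"rx":0,"ry":0,"rz":0,"hand":0.0},{"dx":0,"dy":0,"dz":0,"rx":0,"ry":0,"rz":0,"hand":0.0}]'
```

```text
clock: 7.07
position: [0.5048, -0.3652, 0.103]
ee_rot: [0.001, 0.998, 0.058, 0.0]
contact_force: [-0.9, 1.4, 7.7]
width: 0.0093
gripper_force: 40.3
clock: 7.23
position: [0.5048, -0.3653, 0.103]
ee_rot: [0.001, 0.998, 0.058, 0.001]
contact_force: [-2.8, 1.6, 11.7]
width: 0.0094
gripper_force: 41.0
```

Seated on the base. Ease off, open gradually, rise.

```bash
python3 -m pendant '[{"dx":0,"dy":0,"dz":-0.0015,"rx":0,"ry":0,"rz":0,"hand":0.0},{"dx":0,"dy":0,"dz":0,"rx":0,"ry":0,"rz":0,"hand":0.012},{"dx":0,"dy":0,"dz":0,"rx":0,"ry":0,"rz":0,"hand":0.016},{"dx":0,"dy":0,"dz":0,"rx":0,"ry":0,"rz":0,"hand":0.022},{"dx":0,"dy":0,"dz":0,"rx":0,"ry":0,"rz":0,"hand":0.04},{"dx":0,"dy":0,"dz":0,"rx":0,"ry":0,"rz":0,"hand":0.06},{"dx":0,"dy":0,"dz":0,"rx":0,"ry":0,"rz":0,"hand":0.06},{"dx":0,"dy":0,"dz":-0.02,"rx":0,"ry":0,"rz":0,"hand":0.06},{"dx":0,"dy":0,"dz":-0.03,"rx":0,"ry":0,"rz":0,"hand":0.06},{"dx":0,"dy":0,"dz":-0.03,"rx":0,"ry":0,"rz":0,"hand":0.06},{"dx":0,"dy":0,"dz":-0.03,"rx":0,"ry":0,"rz":0,"hand":0.06},{"dx":0,"dy":0,"dz":0,"rx":0,"ry":0,"rz":0,"hand":0.06}]'
python3 - <<'E'
from h import *
im=grab('wrist','w6');s=manip.get_state();M=quat(s['ee_rot']).as_matrix();print(s['position'])
hsv=cv2.cvtColor(im['frame'],cv2.COLOR_RGB2HSV);k=cv2.inRange(hsv,(60,50,100),(80,255,255));k[:,:200]=0;k[:,310:]=0
for cn in cv2.findContours(k,0,2)[0]:
    if cv2.contourArea(cn)>60:
        b=cv2.boundingRect(cn);print(b,((onz(im,[(b[0],b[1]+b[3]/2),(b[0]+b[2],b[1]+b[3]/2),(b[0]+b[2]/2,b[1]),(b[0]+b[2]/2,b[1]+b[3])],.131))[:,:2]).round(4).tolist())
# plan to tab
a=np.degrees(np.arctan2(M[1,0],M[0,0]));d=M.T@(np.array([.5735,.0508,0])-s['position']);print(a,d.round(4))
E
```

```text
clock: 8.23
position: [0.5075, -0.3674, 0.2187]
ee_rot: [0.005, 0.998, 0.058, 0.004]
contact_force: [1.9, -0.1, 1.7]
width: 0.0601
gripper_force: 0.0
[ 0.50644444 -0.36647805  0.21575988]
(245, 169, 13, 74) [[0.5047, -0.3593], [0.5058, -0.3689], [0.5333, -0.3609], [0.4752, -0.3675]]
6.640292097750104 [ 0.1137 -0.4081  0.2138]
```

Panel stands upright (rail top centre ≈ (0.505, −0.364), on the slot centre). Next, go to the tab.

```bash
python3 -m pendant '[{"dx":0,"dy":-0.01,"dz":-0.025,"rx":0,"ry":0,"rz":0,"hand":0.06},{"dx":0.0103,"dy":-0.0362,"dz":0,"rx":0,"ry":0,"rz":0,"hand":0.06},{"dx":0.0103,"dy":-0.0362,"dz":0,"rx":0,"ry":0,"rz":0,"hand":0.06},{"dx":0.0103,"dy":-0.0362,"dz":0,"rx":0,"ry":0,"rz":0,"hand":0.06},{"dx":0.0103,"dy":-0.0362,"dz":0,"rx":0,"ry":0,"rz":0,"hand":0.06},{"dx":0.0103,"dy":-0.0362,"dz":0,"rx":0,"ry":0,"rz":0,"hand":0.06},{"dx":0.0103,"dy":-0.0362,"dz":0,"rx":0,"ry":0,"rz":0,"hand":0.06},{"dx":0.0103,"dy":-0.0362,"dz":0,"rx":0,"ry":0,"rz":0,"hand":0.06},{"dx":0.0103,"dy":-0.0362,"dz":0,"rx":0,"ry":0,"rz":0,"hand":0.06},{"dx":0.0103,"dy":-0.0362,"dz":0,"rx":0,"ry":0,"rz":0,"hand":0.06},{"dx":0.0103,"dy":-0.0362,"dz":0,"rx":0,"ry":0,"rz":0,"hand":0.06},{"dx":0.0103,"dy":-0.0362,"dz":0,"rx":0,"ry":0,"rz":0,"hand":0.06}]'
python3 -m pendant '[{"dx":0,"dy":0,"dz":0.02,"rx":0,"ry":0,"rz":2.7,"hand":0.06},{"dx":0,"dy":0,"dz":0.03,"rx":0,"ry":0,"rz":2.0,"hand":0.06},{"dx":0,"dy":0,"dz":0.02,"rx":0,"ry":0,"rz":0,"hand":0.06},{"dx":0,"dy":0,"dz":0,"rx":0,"ry":0,"rz":0,"hand":0.06},{"dx":0,"dy":0,"dz":0,"rx":0,"ry":0,"rz":0,"hand":0.06}]'
python3 - <<'E'
from h import *
im=grab('wrist','w7');s=manip.get_state();M=quat(s['ee_rot']).as_matrix();print(s['position'],np.degrees(np.arctan2(M[1,0],M[0,0])),M[2].round(4),s['width'])
hsv=cv2.cvtColor(im['frame'],cv2.COLOR_RGB2HSV);k=cv2.inRange(hsv,(20,120,60),(35,255,255))
for thr in (60,150):
  k=cv2.inRange(hsv,(20,120,thr),(35,255,255))
  for cn in cv2.findContours(k,0,2)[0]:
    if cv2.contourArea(cn)>100:
        r=cv2.minAreaRect(cn);b=cv2.boundingRect(cn);print(thr,b,r);w=onz(im,cv2.boxPoints(r),.098);print(w[:,:2].round(4).tolist(),w.mean(0),((w-s['position'])@M).mean(0).round(4))
E
```

```text
clock: 9.28
position: [0.5693, 0.0555, 0.2354]
ee_rot: [-0.0, 0.998, 0.058, -0.001]
contact_force: [-0.2, 0.2, -0.1]
width: 0.0603
gripper_force: 0.0
clock: 9.7
position: [0.5688, 0.0537, 0.165]
ee_rot: [-0.0, 1.0, 0.017, -0.002]
contact_force: [0.1, 0.5, 0.3]
width: 0.0598
gripper_force: 0.0
[0.57009793 0.0535214  0.16656033] 1.9346862966224987 [-8.e-04  0.e+00 -1.e+00] 0.06006739730863673
60 (253, 159, 17, 71) ((261.0, 194.0), (70.0, 16.0), 90.0)
[[0.6053, 0.0579], [0.6057, 0.0475], [0.5563, 0.0452], [0.5559, 0.0563]] [0.58080506 0.05173599 0.098     ] [0.0107 0.0021 0.0686]
150 (253, 181, 16, 49) ((260.5, 205.0), (48.0, 15.0), 90.0)
[[0.5905, 0.0574], [0.5909, 0.0475], [0.5563, 0.0459], [0.5559, 0.0563]] [0.57340832 0.05178591 0.098     ] [0.0033 0.0018 0.0686]
```

```bash
python3 -m pendant '[{"dx":0.0033,"dy":0.0027,"dz":0.03,"rx":0,"ry":0,"rz":0,"hand":0.06},{"dx":0,"dy":0,"dz":0.03,"rx":0,"ry":0,"rz":0,"hand":0.06},{"dx":0,"dy":0,"dz":0.027,"rx":0,"ry":0,"rz":0,"hand":0.06},{"dx":0,"dy":0,"dz":0.02,"rx":0,"ry":0,"rz":0,"hand":0.06},{"dx":0,"dy":0,"dz":0,"rx":0,"ry":0,"rz":0,"hand":0.05},{"dx":0,"dy":0,"dz":0,"rx":0,"ry":0,"rz":0,"hand":0.035},{"dx":0,"dy":0,"dz":0,"rx":0,"ry":0,"rz":0,"hand":0.02}]' 60
python3 -m pendant '[{"dx":0,"dy":0,"dz":0,"rx":0,"ry":0,"rz":0,"hand":0.01},{"dx":0,"dy":0,"dz":0,"rx":0,"ry":0,"rz":0,"hand":0.0},{"dx":0,"dy":0,"dz":0,"rx":0,"ry":0,"rz":0,"hand":0.0},{"dx":0,"dy":0,"dz":0,"rx":0,"ry":0,"rz":0,"hand":0.0},{"dx":0,"dy":0,"dz":0,"rx":0,"ry":0,"rz":0,"hand":0.0}]' 60
```

```text
clock: 10.33
position: [0.5754, 0.0507, 0.0619]
ee_rot: [0.0, 1.0, 0.017, 0.002]
contact_force: [0.8, -0.3, 0.6]
width: 0.0263
gripper_force: 0.0
clock: 10.75
position: [0.5754, 0.0505, 0.0622]
ee_rot: [0.001, 1.0, 0.017, 0.002]
contact_force: [1.2, -1.3, 6.4]
width: 0.0109
gripper_force: 59.0
```

Gripped with no side force, so the rod is at rest with the TCP at y = 0.0505. Pull along tool −y.

```bash
python3 -m pendant '[{"dx":0,"dy":-0.003,"dz":0,"rx":0,"ry":0,"rz":0,"hand":0.0},{"dx":0,"dy":-0.006,"dz":0,"rx":0,"ry":0,"rz":0,"hand":0.0},{"dx":0,"dy":-0.006,"dz":0,"rx":0,"ry":0,"rz":0,"hand":0.0},{"dx":0,"dy":-0.006,"dz":0,"rx":0,"ry":0,"rz":0,"hand":0.0},{"dx":0,"dy":-0.006,"dz":0,"rx":0,"ry":0,"rz":0,"hand":0.0},{"dx":0,"dy":-0.006,"dz":0,"rx":0,"ry":0,"rz":0,"hand":0.0},{"dx":0,"dy":-0.006,"dz":0,"rx":0,"ry":0,"rz":0,"hand":0.0},{"dx":0,"dy":0,"dz":0,"rx":0,"ry":0,"rz":0,"hand":0.0}]'
```

```text
clock: 11.42
position: [0.5741, 0.0889, 0.0622]
ee_rot: [0.001, 1.0, 0.018, 0.003]
contact_force: [0.2, -7.1, 7.2]
width: 0.0111
gripper_force: 59.3
```

```bash
python3 -m pendant '[{"dx":0,"dy":-0.005,"dz":0,"rx":0,"ry":0,"rz":0,"hand":0.0},{"dx":0,"dy":-0.006,"dz":0,"rx":0,"ry":0,"rz":0,"hand":0.0},{"dx":0,"dy":-0.006,"dz":0,"rx":0,"ry":0,"rz":0,"hand":0.0},{"dx":0,"dy":-0.006,"dz":0,"rx":0,"ry":0,"rz":0,"hand":0.0},{"dx":0,"dy":-0.006,"dz":0,"rx":0,"ry":0,"rz":0,"hand":0.0},{"dx":0,"dy":-0.004,"dz":0,"rx":0,"ry":0,"rz":0,"hand":0.0},{"dx":0,"dy":-0.003,"dz":0,"rx":0,"ry":0,"rz":0,"hand":0.0},{"dx":0,"dy":0,"dz":0,"rx":0,"ry":0,"rz":0,"hand":0.0},{"dx":0,"dy":0,"dz":0,"rx":0,"ry":0,"rz":0,"hand":0.0}]'
python3 - <<'E'
from h import *
for n in ('scene','top','wrist'): grab(n,n+'8')
a,b,c=load('scene8')['frame'],load('top8')['frame'],load('wrist8')
C=np.zeros((592,800,3),np.uint8)
# scene crop of rod, rack; top crop; wrist full
C[:296,:400]=cv2.resize(a[115:265,120:320],(400,296),interpolation=2)
C[:296,400:]=cv2.resize(b[150:250,190:410],(400,296),interpolation=2)
C[296:,:400]=cv2.resize(c['frame'],(400,296))
C[296:,400:]=cv2.resize(c['frame'][120:260,230:430],(400,296),interpolation=2)
cv2.imwrite('pics/fin.png',C[:,:,::-1])
for n in ('scene8','top8','wrist8'):
    im=load(n);h=cv2.cvtColor(im['frame'],cv2.COLOR_RGB2HSV);k=cv2.inRange(h,(0,150,60),(6,255,255))|cv2.inRange(h,(174,150,60),(180,255,255))
    for cn in cv2.findContours(k,0,2)[0]:
        if cv2.contourArea(cn)>5:
            q=cv2.boundingRect(cn);print(n,q,onz(im,[(q[0]+q[2]/2,q[1]+q[3]/2),(q[0],q[1]),(q[0]+q[2],q[1]+q[3])],.046).round(4).tolist())
E
```

```text
clock: 12.17
position: [0.5729, 0.1234, 0.0622]
ee_rot: [0.002, 1.0, 0.018, 0.002]
contact_force: [0.4, -10.0, 7.7]
width: 0.0112
gripper_force: 59.4
scene8 (134, 212, 19, 22) [[0.7331, -0.2827, 0.046], [0.7019, -0.3244, 0.046], [0.7625, -0.2434, 0.046]]
top8 (352, 125, 18, 17) [[0.7113, -0.2969, 0.046], [0.7336, -0.2735, 0.046], [0.689, -0.3203, 0.046]]
wrist8 (447, 232, 27, 27) [[0.5766, 0.0144, 0.046], [0.5842, 0.0232, 0.046], [0.5689, 0.0053, 0.046]]
```

View pics/fin.png

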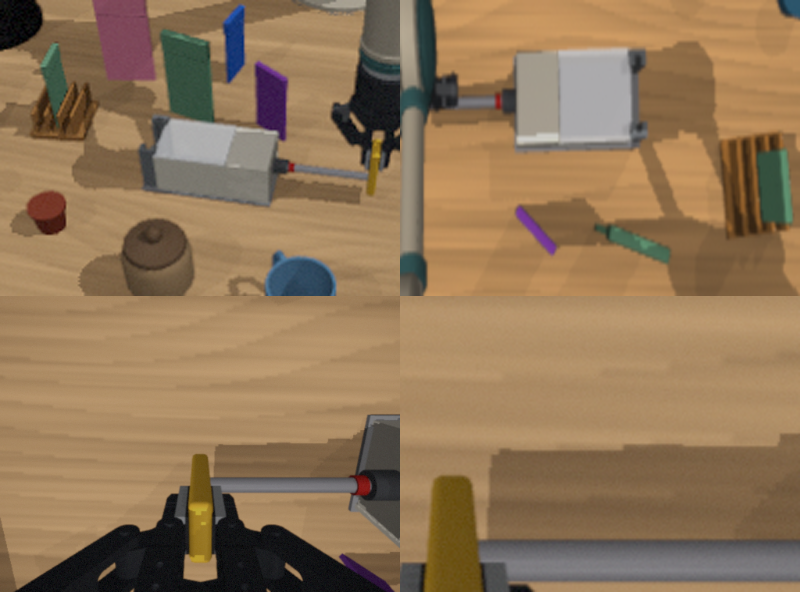

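Final composite: the panel stands upright in the rack, the red ring is at the tube mouth (wrist ≈ (460,245)), and the tab is held. The pull so far is about 73 mm, so I'll add 2 mm for margin and check ring against tube.

```bash
python3 -m pendant '[{"dx":0,"dy":-0.001,"dz":0,"rx":0,"ry":0,"rz":0,"hand":0.0},{"dx":0,"dy":-0.0012,"dz":0,"rx":0,"ry":0,"rz":0,"hand":0.0},{"dx":0,"dy":0,"dz":0,"rx":0,"ry":0,"rz":0,"hand":0.0},{"dx":0,"dy":0,"dz":0,"rx":0,"ry":0,"rz":0,"hand":0.0}]'
python3 - <<'E'
from h import *
p=[]
for i in range(6):
    im=grab('wrist','w9');p.append(manip.get_state()['position'])
p=np.array(p);print(p.mean(0),p.std(0),'pull',(p.mean(0)[1]-.0505)/np.cos(np.radians(1.9)))
f=im['frame'];print(f[244,435:490].tolist())
t=load('top8');h=cv2.cvtColor(t['frame'],cv2.COLOR_RGB2HSV);k=cv2.inRange(h,(60,60,60),(85,255,255));k[:,:370]=0
for cn in cv2.findContours(k,0,2)[0]:
    if cv2.contourArea(cn)>20:q=cv2.boxPoints(cv2.minAreaRect(cn));print(q.tolist(),proj(t,[[.505,-.3641,.131],[.5067,-.3634,.01],[.5067,-.3634,.05]]))
E
```

```text
clock: 12.65
position: [0.5729, 0.1253, 0.0622]
ee_rot: [0.002, 1.0, 0.017, 0.002]
contact_force: [0.4, -10.3, 6.0]
width: 0.0113
gripper_force: 59.3
[0.57289349 0.1253087  0.06216846] [2.36000179e-05 1.69433312e-05 8.71968751e-06] pull 0.07484985304032313
[[115, 115, 119], [117, 115, 120], [116, 114, 119], [114, 113, 117], [114, 114, 116], [114, 113, 119], [119, 115, 120], [115, 113, 118], [115, 112, 118], [117, 115, 120], [119, 117, 120], [114, 111, 117], [112, 111, 117], [117, 113, 119], [117, 116, 119], [115, 113, 117], [115, 113, 119], [114, 111, 116], [114, 112, 114], [104, 102, 106], [100, 98, 102], [98, 95, 99], [71, 45, 49], [80, 21, 23], [121, 24, 21], [130, 26, 23], [129, 27, 21], [130, 24, 16], [130, 29, 25], [130, 27, 23], [132, 31, 24], [131, 27, 24], [130, 24, 23], [132, 30, 27], [131, 25, 28], [131, 30, 25], [129, 26, 19], [132, 31, 29], [128, 47, 46], [122, 97, 99], [110, 105, 108], [106, 103, 107], [98, 98, 101], [84, 84, 87], [58, 55, 58], [29, 28, 30], [22, 26, 23], [13, 18, 23], [27, 30, 29], [31, 30, 32], [30, 30, 31], [47, 47, 48], [48, 46, 50], [51, 52, 53], [53, 56, 56]]
[[386.53656005859375, 201.82925415039062], [402.231689453125, 200.08535766601562], [404.8780517578125, 223.90243530273438], [389.18292236328125, 225.64633178710938]] [[400.83014975 212.44928334]
 [382.67638481 212.04790466]
 [388.08267685 211.94910325]]
```

Steel shows between the ring and the tube (about 3–4 mm past, pull 74.9 mm), and the spring is held at 10 N. Handing in.

```bash
python3 -c "
from rig import manip
print(manip.sign_off())"
```

```text
the job is handed in; nothing more can be done
None
```

The green panel is set down upright in the rack's middle slot. The yellow tab is still gripped with the rod pulled about 75 mm and the whole red ring roughly 4 mm clear of the tube; the job is handed in (12.7 s on the robot's clock at the last move), with no verdict returned.

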